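# Sort mirror blanks by drag

### The job

One of the two look-alike glass mirror blanks on the stone plate has a rough-ground underside, the other is polished. First slide each of them about 6 cm across the middle of the plate to feel and compare its drag, before either goes into a bay; then slide the one that drags more wholly into the red bay and the one that glides into the blue bay. Always push them flat on the plate, never lift or tip them, and leave the other things on the bench alone.

Things in the scene. Friction and masses are not known exactly. Their poses are not given: they have to be found in the camera images.
- slide_plate: fixed light stone plate on the bench, 280 mm (its x, away from the robot) by 620 mm (its y, to the left) with its sliding top face 30 mm above the bench; origin at its centre on the bench. Along both short ends runs an aluminium end stop 16 mm high (inner face 298 mm from the centre); the long sides are open. It starts turned by up to 0.1 rad.
- blank_1: opaque amber-brown mirror blank with a silvery round spot on top, 90 mm (its x) by 100 mm (its y) by 40 mm high, too wide for most grippers; origin at the centre of its underside, z up. Exactly one of the two blanks is rough underneath, the other polished; they look alike. They start side by side near the middle of the plate, this one in the near lane (plate x about -0.065).
- blank_2: the other, identical-looking blank, same size and origin, starting in the far lane (plate x about +0.065). Each weighs 0.8 to 1 kg. Pushed steadily at about 1 cm/s, the polished one resists with about 1 N, the rough one with 6 to 10 N; touched at 4 cm/s or faster, either gives a brief kick of several N, and the polished one glides on a little. Which of the two is rough changes from start to start.
- red_bay: red-bordered pale red bay, for the rough blank, painted flush on the plate, 250 mm (its x) by 150 mm (its y), axes parallel to the plate's. It lies at the plate's left or right end, ending about 3 mm short of the end stop; red and blue may swap ends. Origin at its centre on the top face, 220 mm from the plate's centre. A blank from either lane slides straight in along the plate's y.
- blue_bay: blue-bordered pale blue bay, for the polished blank, painted flush on the plate, 250 mm (its x) by 150 mm (its y), axes parallel to the plate's. It lies at the plate's left or right end, ending about 3 mm short of the end stop; red and blue may swap ends. Origin at its centre on the top face, 220 mm from the plate's centre. A blank from either lane slides straight in along the plate's y.
- buffer_bottle: clear glass bottle with blue screw cap, 69 mm across, 142 tall, left of the plate; a bystander to leave alone; origin at the centre of its underside.
- flask: conical glass flask with pink contents, 66 mm across, 105 tall, left of the plate; a bystander to leave alone; origin at the centre of its underside.
- tip_box: blue pipette tip box with clear lid, 68 x 106 x 67 mm, right of the plate; a bystander to leave alone; origin at the centre of its underside.
- beaker: empty glass beaker, 61 mm across, 69 tall, right of the plate; a bystander to leave alone; origin at the centre of its underside.
There are look-alikes about, which are no part of the job. What is shaped like the blank_2 but purple is not meant.

How it is judged (in metres and radians):
On the way:
1. both blanks have been slid at least 4 cm from where they started, both lie flat on the plate and neither is in a bay yet (centres within 175 mm of the plate's centre, along its length) (distance of each of blank_1, blank_2 from where it was at the start of the episode above 0.04 m and y of blank_1 in the frame of slide_plate between -0.175 and 0.175 m and z of each of blank_1, blank_2 in the frame of slide_plate below 0.034 m and y of blank_2 in the frame of slide_plate between -0.175 and 0.175 m), for 0.1 s.
At the end, for the whole second after the job is handed in: The rough blank lies flat and still on the plate inside the red bay and the polished one inside the blue bay: each blank's centre within 32 mm of the bay's centre along the plate's length and within 88 mm across it (x of rough_underside in the frame of red_bay between -0.088 and 0.088 m and y of rough_underside in the frame of red_bay between -0.032 and 0.032 m and x of polished_underside in the frame of blue_bay between -0.088 and 0.088 m and y of polished_underside in the frame of blue_bay between -0.032 and 0.032 m and z of each of blank_1, blank_2 in the frame of slide_plate below 0.033 m and angle between each of blank_1, blank_2's own z axis and vertical below 0.06 rad and linear speed of each of blank_1, blank_2 below 0.01 m/s); the robot touches nothing.
It fails at once if a blank is lifted more than 15 mm or tipped more than 0.25 rad (z of any of blank_1, blank_2 in the frame of slide_plate above 0.045 m or angle between any of blank_1, blank_2's own z axis and vertical above 0.25 rad).
It fails at once if a blank is pushed off the plate (z of any of blank_1, blank_2 in the frame of slide_plate below 0.02 m).
It fails at once if a bystander is moved more than 3 cm (distance of any of buffer_bottle, flask, tip_box, beaker from where it was at the start of the episode above 0.03 m).
It also fails if it takes over 70 s, if anything falls off the work surface, if the arm or the gripper's body presses on something with over 40 N, if the wrist force passes 120 N, or if a joint passes its speed limit or range.

### The arm

A 6-joint arm with a two-finger parallel gripper is mounted at the origin on a cart in front of the work surface, level with it; the furniture and walls round the work are solid. World frame = base frame: x ahead of the robot, y to its left, z up, the work surface at z = 0. Lengths are in mm, angles in rad, forces in N, time in s.
With the tool pointing down it reaches from about 350 to 975 mm from the base axis. Payload 7.1 kg.
Tool frame: the origin (TCP) lies between the finger pads; the fingertips stand 17 mm ahead of it and the grasp point (between the pads) lies 2 mm behind it (tip_reach is the y of the fingertips in the tool frame, in mm); y points along the fingers, x is the direction in which the jaws open and shut, and the axes are right-handed (so a half turn about y gives the same grasp; the last joint's range is limited). The gripper opens to 88 mm and grips with 3 to 60 N. Pads are 20 mm wide; open, the fingers measure 115 mm over their backs; the gripper's body (75 mm by 178 mm) begins 61 mm behind the grasp point.
Start: joints at [1.181, 0.423, 1.63, -0, 1.089, -0.019], TCP at [226.444, 582.519, 239.675] pointing down, gripper open.
Joint ranges: [-3, 3], [-0.9, 2.11], [0.09, 2.58], [-1.31, 4.45], [0.11, 2.69], [-2.54, 2.54]. Speed limits (rad/s): [2.39, 2.39, 3.01, 3.14, 3.14, 3.14].

### API

Orientations are given as a rotation vector (axis times angle).
In Python, from workcell import get_obs, get_image, camera_model, close_job, silhouettes, tip_of, tip_reach gives the robot as it stands. The module is installed in compiled form; this text tells all that it offers.
- The arm moves only by the tool arm_command, never from a script. Its argument "targets" is a list of rows, each a list of 4 numbers: the shift along the tool's x, y, z in mm, then the turn about the tool's y in rad. A call has 1 to 20 rows; each row shifts and turns the commanded pose from where the row before left it, along the tool's axes as they then stand; what a row does not reach is not made up. A row lasts 1/12 s, in which the tool goes at most 41.7 mm and 7.16 degrees, less where a joint would pass 70% of its speed; a pose out of reach is approached as far as the arm can. A call is refused whole if a number of a shift passes 41.7 or a number of a turn 0.125, either way. A call with a gripper value outside its range is refused whole. "gripper" is the opening in per cent of the stroke, from 0 (shut) to 100 (fully open), set as the call begins (left out, the last holds). The fingers move at their own pace and stop on an object; the grip force is fixed at half the most. Time passes only in rows, so rows that do not move let the fingers close. It gives the time, the measured TCP pose, the force and the opening at its end, in the units of the state.
- get_obs(): the state, without advancing time (a new reading comes with each control period).
- get_image(name): name is "side" or "top"; returns the picture (480x640x3 uint8, blue, green, red); there is no depth.
- camera_model(name): a dict with "mtx" (3x3 intrinsics, pixels), "position" and "orientation" of the camera in the world. Camera axes: x right, y up, looking along -z (the intrinsics and any distortion apply to the point x, -y, -z); pixel columns grow to the right and rows downward; lengths in mm; the calibration is good to about 2 mm. A picture is of the moment at which its call begins. camera_model takes no time and is no camera call.
- close_job(): hands the job in, once; it reports no verdict.
Trained networks look in the newest picture that a camera, given by its name, has taken for a name from the list of things; names that differ only in an ending like _2 or _b are one class to them, and where a whole thing is asked for, a point or a joint stands for the part that bears it (a point fixed in the world has none). Each returns a list of dicts, best first, with "conf" (0 to 1); they miss things now and then, are a little off and sometimes report something else, mostly with a low value. They report only what shows in the picture. A call takes as long as a camera call. They do not tell look-alikes from the thing itself.
- silhouettes(camera, thing): "pixels" (480x640 bool, what is visible of it) and "at" ([column, row] in pixels, amid what is visible of it).
- tip_of(camera, thing): "at" ([column, row] in pixels: a listed point, or the origin of a listed thing).
The state is a dict: "t": time; "qpos": joint angles; "qvel": joint speeds; "joint_torque": joint torques, N m; "ee_pos": TCP position; "orientation": TCP orientation; "ft_force": force on the tool from outside, world axes, zero at the start; "moment": the same for the moment, N m; "width": finger opening in mm.
Only numpy, scipy, OpenCV 4.12 (cv2) and the standard library are available. Lean on these libraries where they do the work, as an engineer would, in place of code of your own. Each camera call takes 0.05 s, during which the arm holds its last target. There are 200 camera calls.

## Working session

There is one attempt and no reset: what is moved stays moved. The work goes in short steps, Python scripts to look and compute and a tool call to move; the robot and the scene stay as the last step left them, time stands still between calls to the robot, and variables do not carry over. Pictures are saved under pics/ and viewed, about 8 in all and at most 12, crops included, and the job is handed in when it is done.

Besides the shell and the picture viewer there is one more tool, called by a JSON object that holds its "name" and its "arguments". arm_command: Moves the arm, as the interface text tells. Its arguments: {"type":"object","properties":{"targets":{"type":"array","items":{"type":"array","items":{"type":"number"}}},"gripper":{"type":"number"}},"required":["targets"]}

```bash
mkdir -p pics
cat > h.py <<'E'
import numpy as np, cv2
from scipy.spatial.transform import Rotation as R
from workcell import *
def cam(n):
    m=camera_model(n); o=np.array(m["orientation"],float)
    Rm=o if o.shape==(3,3) else (R.from_rotvec(o).as_matrix() if o.size==3 else R.from_quat(o).as_matrix())
    return m,np.array(m["mtx"],float),np.array(m["position"],float),Rm
def ray(n,px,z):
    m,K,p,Rm=cam(n)
    d=np.array(m.get("distortion",np.zeros(5)),float) if m.get("distortion") is not None else np.zeros(5)
    u=cv2.undistortPoints(np.array(px,float).reshape(-1,1,2),K,d).reshape(-1,2)
    v=np.c_[u[:,0],-u[:,1],-np.ones(len(u))]@Rm.T
    return p+v*((z-p[2])/v[:,2])[:,None]
E
python3 - <<'E'
from h import *
for n in("top","side"):
    print(camera_model(n)); im=get_image(n); cv2.imwrite(f"pics/{n}0.png",im)
for t in("slide_plate","blank_1","red_bay","blue_bay","buffer_bottle","flask","tip_box","beaker"):
    for s in silhouettes("top",t):
        px=s["pixels"].astype(np.uint8); c=cv2.findContours(px,0,2)[0]
        if not c: continue
        r=cv2.minAreaRect(max(c,key=cv2.contourArea)); z={"slide_plate":30,"blank_1":70,"red_bay":30,"blue_bay":30}.get(t,40)
        print(t,round(s["conf"],2),s["at"],px.sum(),ray("top",[s["at"]],z).round(0).tolist(),ray("top",cv2.boxPoints(r),z)[:,:2].round(0).tolist())
o=get_obs(); print(o["ee_pos"],R.from_rotvec(o["orientation"]).as_matrix().round(3).tolist(),o["ft_force"],o["t"],tip_reach if not callable(tip_reach) else tip_reach())
E
```

```text
{'mtx': array([[546.68426554,   0.        , 314.74279375],
       [  0.        , 546.68426554, 243.79691225],
       [  0.        ,   0.        ,   1.        ]]), 'position': array([ 287.3479831 ,   22.21864068, 1657.52156977]), 'orientation': array([ 0.06126117, -0.08723761, -1.56879876])}
{'mtx': array([[624.86060085,   0.        , 313.99359157],
       [  0.        , 624.86060085, 238.98083383],
       [  0.        ,   0.        ,   1.        ]]), 'position': array([  360.29785337, -1589.85456783,   937.72984852]), 'orientation': array([ 1.06968763, -0.02798928, -0.07307003])}
slide_plate 0.95 [308.1, 219.7] 9078 [[514.0, 15.0, 30.0]] [[652.0, 331.0], [670.0, -300.0], [384.0, -302.0], [369.0, 319.0]]
blank_1 0.7 [310.8, 193.8] 1080 [[586.0, 8.0, 70.0]] [[636.0, 58.0], [640.0, -42.0], [544.0, -45.0], [540.0, 54.0]]
blank_1 0.66 [402.2, 290.8] 1121 [[301.0, -258.0, 70.0]] [[298.0, -189.0], [357.0, -262.0], [277.0, -327.0], [219.0, -254.0]]
red_bay 0.6 [232.7, 216.8] 4081 [[523.0, 241.0, 30.0]] [[641.0, 308.0], [641.0, 161.0], [393.0, 158.0], [393.0, 304.0]]
blue_bay 0.81 [380.5, 218.0] 4212 [[520.0, -203.0, 30.0]] [[651.0, -127.0], [656.0, -284.0], [400.0, -287.0], [395.0, -133.0]]
buffer_bottle 0.63 [159.6, 208.1] 592 [[547.0, 457.0, 40.0]] [[539.0, 510.0], [598.0, 483.0], [554.0, 395.0], [495.0, 423.0]]
flask 0.92 [167.9, 256.6] 409 [[402.0, 429.0, 40.0]] [[413.0, 482.0], [457.0, 439.0], [410.0, 391.0], [366.0, 434.0]]
tip_box 0.55 [457.7, 259.0] 890 [[396.0, -430.0, 40.0]] [[375.0, -359.0], [445.0, -368.0], [433.0, -485.0], [363.0, -476.0]]
beaker 0.75 [451.2, 215.3] 327 [[527.0, -414.0, 40.0]] [[555.0, -399.0], [556.0, -462.0], [501.0, -461.0], [501.0, -398.0]]
[226.40765441 582.50140721 239.64861953] [[0.362, -0.0, -0.932], [0.932, -0.0, 0.362], [-0.0, -1.0, 0.0]] [ 0.54666883  0.41765158 -0.46714735] 0.5 17.0
```

View pics/top0.png

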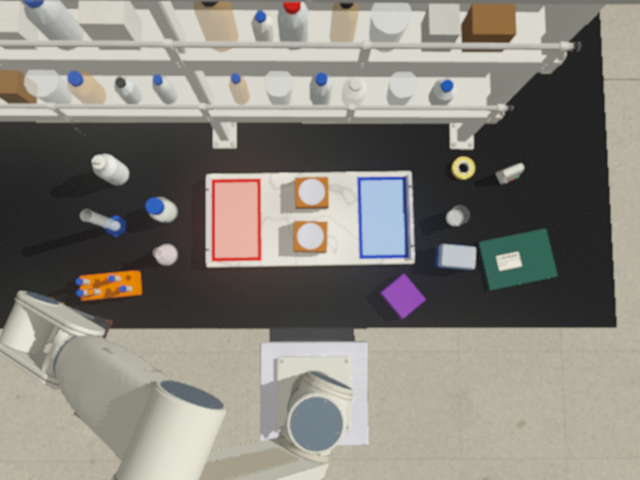

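View pics/side0.png

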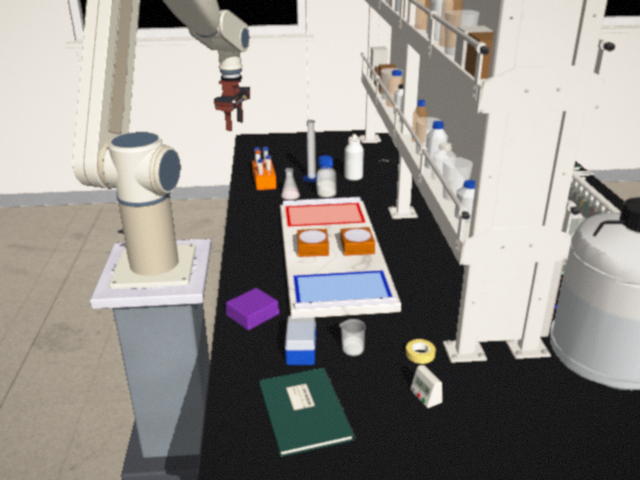

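Top picture: red bay on the left (col 237, row 220), blue on the right (384, 218), far blank at (311, 193), near blank at (310, 237). The purple look-alike at (403, 296) is off the plate. Next I'll measure by colour.

```bash
cat >> h.py <<'E'
def blanks(im):
    hsv=cv2.cvtColor(im,cv2.COLOR_BGR2HSV)
    m=cv2.inRange(hsv,(5,120,60),(20,255,255)); roi=np.zeros_like(m); roi[165:275,195:425]=255
    m=cv2.morphologyEx(m&roi,cv2.MORPH_CLOSE,np.ones((3,3)))
    out=[]
    for c in cv2.findContours(m,0,2)[0]:
        if cv2.contourArea(c)>300:
            q=ray("top",c.reshape(-1,2),70)[:,:2].astype(np.float32); r=cv2.minAreaRect(q)
            mm=cv2.moments(q.reshape(-1,1,2)); out.append((np.round(r[0],1).tolist(),np.round(r[1],1).tolist(),round(r[2],1),q.min(0).round(0).tolist(),q.max(0).round(0).tolist()))
    return out
E
python3 - <<'E'
from h import *
im=cv2.imread("pics/top0.png"); hsv=cv2.cvtColor(im,cv2.COLOR_BGR2HSV)
print(*blanks(im),sep="\n")
roi=np.zeros(im.shape[:2],np.uint8); roi[165:275,195:425]=255
b=cv2.inRange(hsv,(95,60,60),(130,255,255))&roi
r=(cv2.inRange(hsv,(0,60,60),(6,255,255))|cv2.inRange(hsv,(172,60,60),(180,255,255)))&roi
for n,m in(("blue",b),("red",r)):
    c=max(cv2.findContours(m,0,2)[0],key=cv2.contourArea)
    q=ray("top",c.reshape(-1,2),30)[:,:2].astype(np.float32); print(n,cv2.minAreaRect(q),q.min(0),q.max(0))
    M=cv2.moments(c); print(ray("top",[[M["m10"]/M["m00"],M["m01"]/M["m00"]]],30))
# blanks via side camera
for s in tip_of("side","blank_1"): print("side",s["conf"],s["at"],ray("side",[s["at"]],30).round())
for s in tip_of("top","blank_1"): print("top",s["conf"],s["at"],ray("top",[s["at"]],30).round())
for s in tip_of("side","slide_plate"): print(s["conf"],s["at"],ray("side",[s["at"]],0).round())
E
```

```text
blue ((523.2169799804688, -208.94003295898438), (246.7738800048828, 148.5082244873047), 1.1108665466308594) [ 399.29324 -284.56793] [ 645.71423 -132.66449]
[[ 522.26299512 -208.87139708   30.        ]]
red ((515.05029296875, 231.1520538330078), (249.88330078125, 149.52362060546875), 1.0176838636398315) [389.9002  155.34871] [641.0821  308.04663]
[[513.46879081 232.27109864  30.        ]]
side 0.83 [312.2, 247.5] [[462.  12.  30.]]
side 0.63 [253.1, 315.1] [[ 291. -313.   30.]]
side 0.62 [352.7, 247.7] [[580.  -0.  30.]]
top 0.86 [310.8, 196.5] [[585.   7.  30.]]
top 0.84 [400.7, 294.1] [[ 292. -260.   30.]]
top 0.81 [309.1, 239.8] [[454.  12.  30.]]
0.94 [333.1, 255.2] [[524.  13.   0.]]
0.71 [353.3, 345.5] [[ 529. -417.    0.]]
```

{"name": "arm_command", "arguments": {"targets": [[0,0,0,0.1182],[0,0,0,0.1182],[0,0,0,0.1182],[0,0,0,0.1182],[0,0,0,0.1182],[0,0,0,0.1182],[0,0,0,0.1182],[0,0,0,0.1182],[0,0,0,0.1182],[0,0,0,0.1182]], "gripper": 60}}

```text
t: 1.48
ee_pos: [226.4, 582.5, 239.7]
orientation: [-1.571, -0.01, 0.01]
ft_force: [-0.5, 0.5, -0.2]
width: 52.9
```

{"name": "arm_command", "arguments": {"targets": [[10.85,0,-33.5,0],[10.85,0,-33.5,0],[10.85,0,-33.5,0],[10.85,0,-33.5,0],[10.85,0,-33.5,0],[10.85,0,-33.5,0],[10.85,0,-33.5,0],[10.85,0,-33.5,0],[10.85,0,-33.5,0],[10.85,0,-33.5,0],[10.85,0,-33.5,0],[10.85,0,-33.5,0],[10.85,0,-33.5,0],[10.85,0,-33.5,0],[10.85,0,-33.5,0],[10.85,0,-33.5,0],[10.85,0,-33.5,0],[10.85,0,-33.5,0],[10.85,0,-33.5,0],[10.85,0,-33.5,0]]}}

```text
t: 3.15
ee_pos: [455.8, -85.4, 240.0]
orientation: [-1.571, -0.014, 0.013]
ft_force: [0.5, 1.1, -0.0]
width: 52.8
```

{"name": "arm_command", "arguments": {"targets": [[0,25,0,0],[0,25,0,0],[0,25,0,0],[0,25,0,0],[0,25,0,0],[0,20,0,0],[0,20,0,0],[0,10,0,0],[0,5,0,0],[0,4,0,0],[0,0,0,0]]}}

```text
t: 4.07
ee_pos: [455.7, -83.5, 55.7]
orientation: [-1.571, -0.014, 0.014]
ft_force: [0.0, 0.3, -0.5]
width: 52.8
```

Run:
```python
from h import *
im=get_image("top"); cv2.imwrite("pics/top1.png",im)
cv2.imwrite("pics/top1c.png",cv2.resize(im[150:290,190:430],None,fx=3.3,fy=3.3,interpolation=2))
o=cv2.imread("pics/top0.png");h=cv2.cvtColor(o,cv2.COLOR_BGR2HSV);print(h[206,299:325:3].tolist(),h[180:206:4,298].tolist())
```

```text
[[15, 179, 171], [15, 179, 171], [15, 182, 167], [14, 176, 164], [15, 164, 163], [14, 173, 161], [14, 175, 159], [14, 166, 158], [14, 166, 154]] [[16, 204, 186], [16, 197, 186], [12, 101, 192], [10, 69, 196], [14, 140, 190], [16, 194, 187], [16, 186, 191]]
```

View pics/top1c.png

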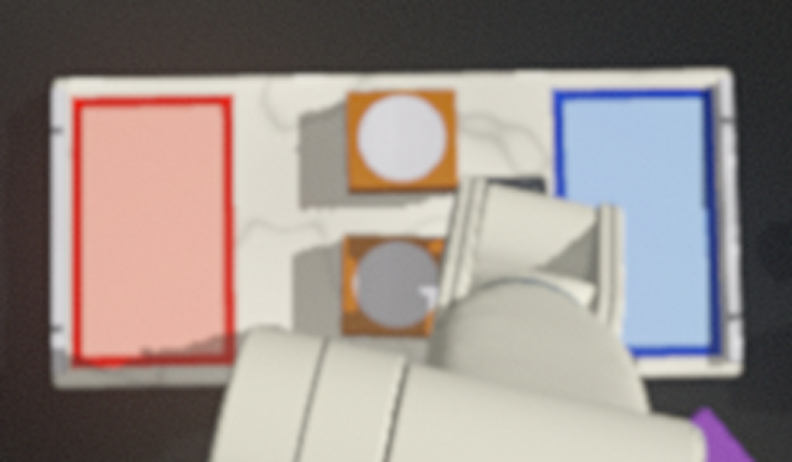

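The crop shows the gripper right of the near blank (crop about (390, 285)), clear of everything else. I'll approach, then push slowly.

{"name": "arm_command", "arguments": {"targets": [[0,0,2.5,0],[0,0,2.5,0],[0,0,2.5,0],[0,0,2.5,0],[0,0,2.5,0],[0,0,2.5,0],[0,0,2.5,0],[0,0,2.5,0],[0,0,2.5,0],[0,0,2.5,0],[0,0,2.0,0],[0,0,1.0,0]]}}

```text
t: 5.12
ee_pos: [454.9, -55.2, 55.7]
orientation: [-1.571, -0.014, 0.014]
ft_force: [-0.5, -0.1, 0.4]
width: 52.8
```

{"name": "arm_command", "arguments": {"targets": [[0,0,0.85,0],[0,0,0.85,0],[0,0,0.85,0],[0,0,0.85,0],[0,0,0.85,0],[0,0,0.85,0],[0,0,0.85,0],[0,0,0.85,0],[0,0,0.85,0],[0,0,0.85,0],[0,0,0.85,0],[0,0,0.85,0],[0,0,0.85,0],[0,0,0.85,0],[0,0,0.85,0],[0,0,0.85,0],[0,0,0.85,0],[0,0,0.85,0],[0,0,0.85,0],[0,0,0.85,0]]}}

```text
t: 6.78
ee_pos: [454.8, -39.0, 55.7]
orientation: [-1.571, -0.015, 0.014]
ft_force: [-0.1, -7.7, -0.3]
width: 52.5
```

{"name": "arm_command", "arguments": {"targets": [[0,0,0.85,0],[0,0,0.85,0],[0,0,0.85,0],[0,0,0.85,0],[0,0,0.85,0],[0,0,0.85,0],[0,0,0.85,0],[0,0,0.85,0],[0,0,0.85,0],[0,0,0.85,0]]}}

```text
t: 7.62
ee_pos: [454.6, -30.5, 55.8]
orientation: [-1.571, -0.015, 0.014]
ft_force: [0.8, -7.4, -0.2]
width: 52.3
```

{"name": "arm_command", "arguments": {"targets": [[0,0,0.85,0],[0,0,0.85,0],[0,0,0.85,0],[0,0,0.85,0],[0,0,0.85,0],[0,0,0.85,0],[0,0,0.85,0],[0,0,0.85,0],[0,0,0.85,0],[0,0,0.85,0]]}}

```text
t: 8.45
ee_pos: [454.4, -22.0, 55.8]
orientation: [-1.571, -0.014, 0.014]
ft_force: [0.1, -6.9, 0.1]
width: 52.7
```

Blank_1 drags at about 7 N, steady at 1 cm/s. I'll complete its 6 cm, back off and lift.

{"name": "arm_command", "arguments": {"targets": [[0,0,1.7,0],[0,0,1.7,0],[0,0,1.7,0],[0,0,1.7,0],[0,0,1.7,0],[0,0,1.7,0],[0,0,1.7,0],[0,0,1.7,0],[0,0,1.7,0],[0,0,1.7,0],[0,0,1.7,0],[0,0,1.7,0],[0,0,1.7,0],[0,0,1.7,0],[0,0,1.7,0],[0,0,1.7,0],[0,0,1.7,0],[0,0,1.7,0],[0,0,1.7,0],[0,0,1.7,0]]}}

```text
t: 10.12
ee_pos: [453.7, 12.0, 55.7]
orientation: [-1.572, -0.014, 0.014]
ft_force: [0.8, -8.5, 0.3]
width: 52.6
```

{"name": "arm_command", "arguments": {"targets": [[0,0,-8,0],[0,0,-16,0],[0,-25,-10,0],[0,-25,0,0],[0,-25,0,0],[0,-25,0,0],[0,-15,0,0],[0,0,0,0]]}}

```text
t: 10.78
ee_pos: [456.0, -21.9, 173.6]
orientation: [-1.571, -0.018, 0.01]
ft_force: [0.2, -0.0, 0.3]
width: 52.6
```

```bash
cat >> h.py <<'E'
def blanks(im):
    hsv=cv2.cvtColor(im,cv2.COLOR_BGR2HSV)
    m=cv2.inRange(hsv,(9,110,50),(20,255,255)); roi=np.zeros_like(m); roi[165:275,195:425]=255
    m&=roi; n,l,s,c=cv2.connectedComponentsWithStats(m)
    for i in range(1,n):
        if s[i,4]>60:
            p=np.argwhere(l==i)[:,::-1]; q=ray("top",p,70)[:,:2].astype(np.float32)
            print(int(s[i,4]),[np.round(a,1) for a in cv2.minAreaRect(q)],q.min(0).round(),q.max(0).round())
E
python3 - <<'E'
from h import *
blanks(cv2.imread("pics/top0.png")); im=get_image("top"); cv2.imwrite("pics/top2.png",im); print(); blanks(im)
for s in tip_of("top","blank_1"): print("top",s["conf"],s["at"],ray("top",[s["at"]],30).round())
get_image("side")
for s in tip_of("side","blank_1"): print("side",s["conf"],s["at"],ray("side",[s["at"]],30).round())
E
```

```text
381 [array([589.7,   6.8]), array([86.5, 94.4]), np.float64(0.1)] [546. -40.] [633.  54.]
359 [array([459.4,   9.7]), array([85.2, 93.7]), np.float64(0.1)] [417. -37.] [502.  57.]

141 [array([593.6,  47.8]), array([31.9, 92.2]), np.float64(72.6)] [546.  19.] [633.  54.]
80 [array([613.3, -34.2]), array([60.1, 27. ]), np.float64(29.0)] [582. -40.] [633.  -8.]
207 [array([456.3,  88.6]), array([85.4, 64. ]), np.float64(0.4)] [414.  56.] [499. 121.]
top 0.93 [309.6, 196.4] [[585.  11.  30.]]
top 0.74 [400.2, 295.9] [[ 287. -259.   30.]]
top 0.73 [287.5, 240.1] [[453.  77.  30.]]
side 0.92 [252.7, 311.9] [[ 290. -299.   30.]]
side 0.83 [354.3, 246.8] [[586.   5.  30.]]
side 0.78 [310.5, 236.4] [[461.  81.  30.]]
```

{"name": "arm_command", "arguments": {"targets": [[22,0,20.3,0],[22,0,20.3,0],[22,0,20.3,0],[22,0,20.3,0],[22,0,20.3,0],[22,0,20.3,0],[0,0,0,0],[0,25,0,0],[0,25,0,0],[0,25,0,0],[0,20,0,0],[0,15,0,0],[0,8,0,0],[0,0,0,0]]}}

```text
t: 12.15
ee_pos: [581.7, 102.0, 49.8]
orientation: [-1.572, -0.01, 0.018]
ft_force: [-0.2, -0.5, -0.5]
width: 52.6
```

{"name": "arm_command", "arguments": {"targets": [[0,0,-2.5,0],[0,0,-2.5,0],[0,0,-2.5,0],[0,0,-2.5,0],[0,0,-2.5,0],[0,0,-2.5,0],[0,0,-2.5,0],[0,0,-2.5,0],[0,0,-2.5,0],[0,0,-1.5,0]]}}

```text
t: 12.98
ee_pos: [584.6, 78.3, 52.7]
orientation: [-1.571, -0.014, 0.014]
ft_force: [0.3, 0.4, -0.3]
width: 52.7
```

{"name": "arm_command", "arguments": {"targets": [[0,0,-0.85,0],[0,0,-0.85,0],[0,0,-0.85,0],[0,0,-0.85,0],[0,0,-0.85,0],[0,0,-0.85,0],[0,0,-0.85,0],[0,0,-0.85,0],[0,0,-0.85,0],[0,0,-0.85,0],[0,0,-0.85,0],[0,0,-0.85,0],[0,0,-0.85,0],[0,0,-0.85,0],[0,0,-0.85,0],[0,0,-0.85,0],[0,0,-0.85,0],[0,0,-0.85,0],[0,0,-0.85,0],[0,0,-0.85,0]]}}

```text
t: 14.65
ee_pos: [584.9, 61.6, 52.7]
orientation: [-1.571, -0.014, 0.014]
ft_force: [0.5, 2.5, -0.5]
width: 52.7
```

{"name": "arm_command", "arguments": {"targets": [[0,0,-0.85,0],[0,0,-0.85,0],[0,0,-0.85,0],[0,0,-0.85,0],[0,0,-0.85,0],[0,0,-0.85,0],[0,0,-0.85,0],[0,0,-0.85,0],[0,0,-0.85,0],[0,0,-0.85,0]]}}

```text
t: 15.48
ee_pos: [585.0, 53.1, 52.7]
orientation: [-1.571, -0.014, 0.014]
ft_force: [-0.3, 2.3, -0.3]
width: 52.9
```

{"name": "arm_command", "arguments": {"targets": [[0,0,-0.85,0],[0,0,-0.85,0],[0,0,-0.85,0],[0,0,-0.85,0],[0,0,-0.85,0],[0,0,-0.85,0],[0,0,-0.85,0],[0,0,-0.85,0],[0,0,-0.85,0],[0,0,-0.85,0]]}}

```text
t: 16.32
ee_pos: [585.2, 44.6, 52.7]
orientation: [-1.571, -0.014, 0.014]
ft_force: [-1.0, 2.2, 0.1]
width: 52.6
```

Blank_2 resists with about 2.3 N against about 7.4 N, so blank_1 is rough and goes red (+y), and blank_2 is polished and goes blue (−y). I'll finish the feel slide, then carry on to blue.

{"name": "arm_command", "arguments": {"targets": [[0,0,-1.9,0],[0,0,-1.9,0],[0,0,-1.9,0],[0,0,-1.9,0],[0,0,-1.9,0],[0,0,-1.9,0],[0,0,-1.9,0],[0,0,-1.9,0],[0,0,-1.9,0],[0,0,-1.9,0],[0,0,-1.9,0],[0,0,-1.9,0],[0,0,-1.9,0],[0,0,-1.9,0],[0,0,-1.9,0],[0,0,-1.9,0],[0,0,-1.9,0],[0,0,-1.9,0],[0,0,-1,0],[0,0,0,0]]}}

```text
t: 17.98
ee_pos: [585.8, 9.1, 52.7]
orientation: [-1.571, -0.014, 0.014]
ft_force: [0.8, -0.2, 0.6]
width: 52.9
```

Run:
```python
from h import *
im=get_image("top"); cv2.imwrite("pics/top3.png",im); blanks(im)
for s in tip_of("top","blank_1"): print("top",s["conf"],s["at"],ray("top",[s["at"]],30).round())
get_image("side")
for s in tip_of("side","blank_1"): print("side",s["conf"],s["at"],ray("side",[s["at"]],30).round())
cv2.imwrite("pics/top3c.png",cv2.resize(im[150:290,190:430],None,fx=3.3,fy=3.3,interpolation=2))
```

```text
142 [array([593. , -88.9]), array([20.7, 86.7]), np.float64(89.7)] [550. -99.] [636. -79.]
top 0.89 [401.3, 295.7] [[ 287. -262.   30.]]
top 0.67 [328.1, 196.9] [[584. -45.  30.]]
top 0.56 [287.9, 243.3] [[443.  76.  30.]]
side 0.87 [309.9, 236.2] [[460.  83.  30.]]
side 0.85 [360.9, 255.4] [[598. -47.  30.]]
side 0.77 [256.1, 314.3] [[ 299. -310.   30.]]
```

View pics/top3c.png

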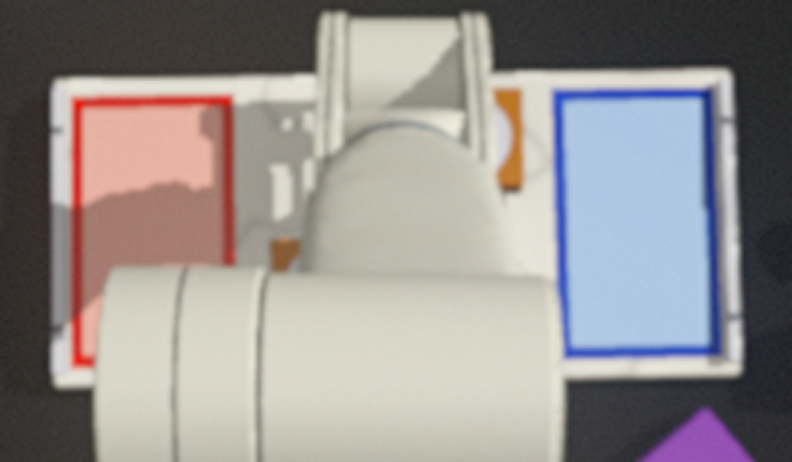

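Blank_2 has slid 59 mm, lies straight (crop, right edge at about 522) and blank_1 sits short of the red bay. On to the blue bay.

{"name": "arm_command", "arguments": {"targets": [[0,0,-1,0],[0,0,-2,0],[0,0,-2.4,0],[0,0,-2.4,0],[0,0,-2.4,0],[0,0,-2.4,0],[0,0,-2.4,0],[0,0,-2.4,0],[0,0,-2.4,0],[0,0,-2.4,0],[0,0,-2.4,0],[0,0,-2.4,0],[0,0,-2.4,0],[0,0,-2.4,0],[0,0,-2.4,0],[0,0,-2.4,0],[0,0,-2.4,0],[0,0,-2.4,0],[0,0,-2.4,0],[0,0,-2.4,0]]}}

```text
t: 19.85
ee_pos: [586.6, -37.0, 52.7]
orientation: [-1.571, -0.014, 0.014]
ft_force: [-0.7, 1.9, -0.7]
width: 52.4
```

{"name": "arm_command", "arguments": {"targets": [[0,0,-2.4,0],[0,0,-2.4,0],[0,0,-2.4,0],[0,0,-2.4,0],[0,0,-2.4,0],[0,0,-2.4,0],[0,0,-2.4,0],[0,0,-2.4,0],[0,0,-2.4,0],[0,0,-2.4,0],[0,0,-2.4,0],[0,0,-2.4,0],[0,0,-2.4,0],[0,0,-2.4,0],[0,0,-2.4,0],[0,0,-2.4,0],[0,0,-2.4,0],[0,0,-2.4,0],[0,0,-2.4,0],[0,0,-2.4,0]]}}

```text
t: 21.52
ee_pos: [587.5, -84.9, 52.7]
orientation: [-1.571, -0.014, 0.014]
ft_force: [0.6, 1.8, -1.8]
width: 52.9
```

{"name": "arm_command", "arguments": {"targets": [[0,0,-2.4,0],[0,0,-2.4,0],[0,0,-2.4,0],[0,0,-2.4,0],[0,0,-2.4,0],[0,0,-2.4,0],[0,0,-2.4,0],[0,0,-2.4,0],[0,0,-2.4,0],[0,0,-2.4,0],[0,0,-2.4,0],[0,0,-2.4,0],[0,0,-2.4,0],[0,0,-2.4,0],[0,0,-2.4,0],[0,0,-2.4,0],[0,0,-2.4,0],[0,0,-2.4,0],[0,0,-2.4,0],[0,0,-2.4,0]]}}

```text
t: 23.18
ee_pos: [588.4, -132.9, 52.7]
orientation: [-1.571, -0.014, 0.014]
ft_force: [-0.7, 1.7, -2.7]
width: 52.6
```

{"name": "arm_command", "arguments": {"targets": [[0,0,-2,0],[0,0,-2,0],[0,0,-2,0],[0,0,-2,0],[0,0,-2,0],[0,0,-1.5,0],[0,0,-1,0],[0,0,-0.5,0],[0,0,-0.3,0],[0,0,0,0]]}}

```text
t: 24.02
ee_pos: [588.6, -146.1, 52.7]
orientation: [-1.571, -0.014, 0.014]
ft_force: [0.3, 0.8, -0.4]
width: 52.5
```

{"name": "arm_command", "arguments": {"targets": [[0,0,8,0],[0,0,16,0],[0,-25,10,0],[0,-25,0,0],[0,-25,0,0],[0,-25,0,0],[0,-20,0,0],[0,0,0,0]]}}

```text
t: 24.68
ee_pos: [590.7, -112.1, 177.3]
orientation: [-1.573, -0.02, 0.008]
ft_force: [0.8, 0.4, 0.4]
width: 52.2
```

Run:
```python
from h import *
print(get_obs()["ee_pos"])
im=get_image("top"); cv2.imwrite("pics/top4.png",im); blanks(im)
for s in tip_of("top","blank_1"): print("top",s["conf"],s["at"],ray("top",[s["at"]],30).round())
get_image("side")
for s in tip_of("side","blank_1"): print("side",s["conf"],s["at"],ray("side",[s["at"]],30).round())
```

```text
[ 590.6796921  -112.11038668  177.29380714]
112 [array([ 593.5, -244. ]), array([17.7, 87. ]), np.float64(89.2)] [ 550. -253.] [ 637. -235.]
335 [array([457.7,  71.1]), array([88.1, 93.2]), np.float64(0.4)] [414.  24.] [502. 118.]
top 0.92 [403.4, 294.9] [[ 290. -268.   30.]]
top 0.76 [289.2, 242.5] [[445.  72.  30.]]
top 0.49 [381.8, 191.4] [[ 601. -208.   30.]]
side 0.96 [254.8, 316.5] [[ 296. -320.   30.]]
side 0.8 [309.6, 238.3] [[458.  70.  30.]]
side 0.68 [370.8, 284.0] [[ 603. -200.   30.]]
```

Blank_2 is in blue, its centre at about −206 against a bay centre of −209. Now blank_1 to red.

{"name": "arm_command", "arguments": {"targets": [[-22.3,0,15,0],[-22.3,0,15,0],[-22.3,0,15,0],[-22.3,0,15,0],[-22.3,0,15,0],[-22.3,0,15,0],[0,0,0,0],[0,0,0,0],[0,25,0,0],[0,25,0,0],[0,25,0,0],[0,20,0,0],[0,15,0,0],[0,10,0,0],[0,0,0,0]]}}

```text
t: 26.13
ee_pos: [452.1, -24.7, 50.5]
orientation: [-1.571, -0.011, 0.016]
ft_force: [0.2, 0.4, -0.4]
width: 52.5
```

{"name": "arm_command", "arguments": {"targets": [[0,0,2.4,0],[0,0,2.4,0],[0,0,2.4,0],[0,0,2.4,0],[0,0,2.4,0],[0,0,2.4,0],[0,0,2.4,0],[0,0,2.4,0],[0,0,2.4,0],[0,0,2.4,0],[0,0,2.4,0],[0,0,2.4,0],[0,0,2.4,0],[0,0,2.4,0],[0,0,2.4,0],[0,0,2.4,0],[0,0,2.4,0],[0,0,2.4,0],[0,0,2.4,0],[0,0,2.4,0]]}}

```text
t: 27.8
ee_pos: [451.7, 23.1, 52.7]
orientation: [-1.572, -0.014, 0.014]
ft_force: [0.1, -6.7, -0.3]
width: 52.6
```

{"name": "arm_command", "arguments": {"targets": [[0,0,2.4,0],[0,0,2.4,0],[0,0,2.4,0],[0,0,2.4,0],[0,0,2.4,0],[0,0,2.4,0],[0,0,2.4,0],[0,0,2.4,0],[0,0,2.4,0],[0,0,2.4,0],[0,0,2.4,0],[0,0,2.4,0],[0,0,2.4,0],[0,0,2.4,0],[0,0,2.4,0],[0,0,2.4,0],[0,0,2.4,0],[0,0,2.4,0],[0,0,2.4,0],[0,0,2.4,0]]}}

```text
t: 29.47
ee_pos: [450.7, 71.0, 52.7]
orientation: [-1.572, -0.014, 0.014]
ft_force: [-0.9, -7.9, 1.3]
width: 53.0
```

{"name": "arm_command", "arguments": {"targets": [[0,0,2.4,0],[0,0,2.4,0],[0,0,2.4,0],[0,0,2.4,0],[0,0,2.4,0],[0,0,2.4,0],[0,0,2.4,0],[0,0,2.4,0],[0,0,2.4,0],[0,0,2.4,0],[0,0,2.4,0],[0,0,2.4,0],[0,0,2.4,0],[0,0,2.4,0],[0,0,2.4,0],[0,0,2.4,0],[0,0,2.4,0],[0,0,2.4,0],[0,0,2.4,0],[0,0,2.4,0]]}}

```text
t: 31.13
ee_pos: [449.7, 118.8, 52.7]
orientation: [-1.572, -0.014, 0.015]
ft_force: [-0.4, -9.2, 1.6]
width: 53.0
```

{"name": "arm_command", "arguments": {"targets": [[0,0,2.4,0],[0,0,2.4,0],[0,0,2.4,0],[0,0,2.4,0],[0,0,2.4,0],[0,0,2.4,0],[0,0,2.4,0],[0,0,2.4,0],[0,0,2.4,0],[0,0,2.4,0],[0,0,2.4,0],[0,0,2.4,0],[0,0,2.4,0],[0,0,2.4,0],[0,0,2.4,0],[0,0,2.4,0],[0,0,2.4,0],[0,0,2.4,0],[0,0,2.4,0],[0,0,2.4,0]]}}

```text
t: 32.8
ee_pos: [448.7, 166.6, 52.7]
orientation: [-1.572, -0.013, 0.015]
ft_force: [-0.1, -8.8, 3.3]
width: 52.6
```

{"name": "arm_command", "arguments": {"targets": [[0,0,2,0],[0,0,1.5,0],[0,0,1,0],[0,0,0,0],[0,0,-8,0],[0,0,-16,0],[0,-25,-30,0],[0,-25,-40,0],[0,-25,-40,0],[0,-25,-40,0],[0,-25,0,0],[0,-25,0,0],[-25,0,0,0],[-25,0,0,0],[0,0,0,0],[0,0,0,0]]}}

```text
t: 34.13
ee_pos: [401.1, 11.0, 194.1]
orientation: [-1.571, -0.014, 0.014]
ft_force: [0.5, 0.1, -0.0]
width: 52.9
```

Run:
```python
from h import *
print(get_obs()["ee_pos"])
im=get_image("top"); blanks(im); cv2.imwrite("pics/top5c.png",cv2.resize(im[150:320,140:480],None,fx=2.3,fy=2.3,interpolation=2))
for s in tip_of("top","blank_1"): print("top",s["conf"],s["at"],ray("top",[s["at"]],30).round())
cv2.imwrite("pics/side5.png",get_image("side"))
for s in tip_of("side","blank_1"): print("side",s["conf"],s["at"],ray("side",[s["at"]],30).round())
```

```text
[401.07514562  11.02715886 194.0616731 ]
388 [array([ 593.3, -205.7]), array([86.8, 95.8]), np.float64(0.2)] [ 550. -253.] [ 637. -158.]
501 [array([453.2, 229.8]), array([ 91.1, 101.9]), np.float64(0.6)] [408. 178.] [499. 281.]
top 0.84 [385.2, 195.4] [[ 589. -218.   30.]]
top 0.83 [234.5, 241.4] [[449. 235.  30.]]
top 0.71 [402.1, 293.7] [[ 293. -264.   30.]]
side 0.92 [251.2, 315.1] [[ 287. -313.   30.]]
side 0.6 [308.6, 215.2] [[465. 226.  30.]]
```

View pics/top5c.png

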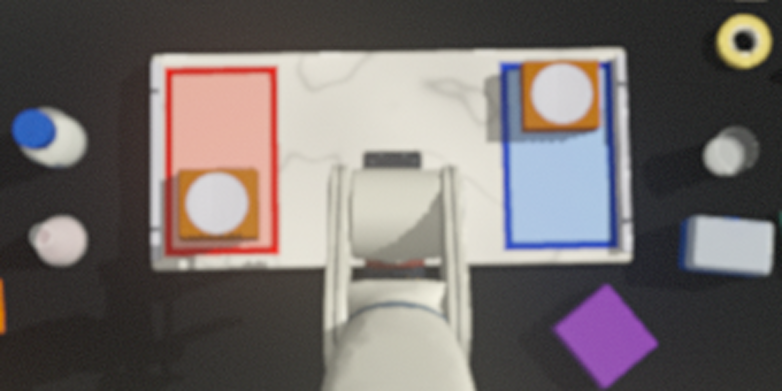

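View pics/side5.png

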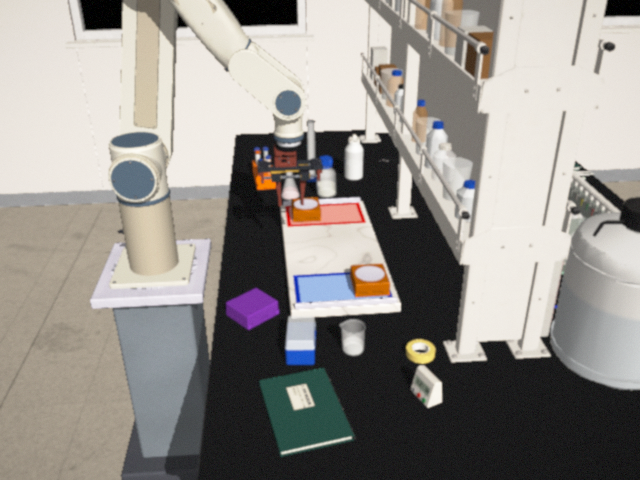

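Both blanks lie flat inside their bays: rough in red (crop (218, 205)), polished in blue (crop (561, 95)). The bystanders haven't moved and the arm is clear, so I'm handing in.

```bash
python3 -c "from workcell import *; print(close_job())"
```

```text
the job is handed in; nothing more can be done
None
```

I slid each blank about 6 cm across the middle of the plate, sorted them by drag and handed the job in at about 34 s. `close_job` gives no verdict.

- **Drag:** at 1 cm/s, blank_1 (near lane) resisted with about 7.4 N and blank_2 (far lane) with about 2.3 N. That is above the stated 1 N or so for a polished blank, but the difference between the two was clear.
- **Sorting:** I took blank_1 as rough and pushed it flat into the red bay at the left end. Blank_2 went flat into the blue bay at the right end.
- **Last check along the plate:** in the top camera's colour fit, blank_1 is about 2 mm from the red bay's centre and blank_2 about 3 mm from the blue bay's (limit 32 mm).
- **Last check across the plate:** the offsets are about −62 mm and +70 mm (limit 88 mm).
- **Surroundings:** in the last pictures both blanks look flat, the bystanders look undisturbed and the arm is clear of everything.
- **Disagreement:** the network's top-view points put the blanks 4 and 9 mm from the bay centres instead, still well inside. In the last side view it found blank_1 but missed blank_2, though the picture shows it in the blue bay.

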